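# Open the storage case and lay the barrel in its cradle

## Task

Lift the hinged lid of the grey storage case by its bar and swing it right over until it rests back on its stop, lowering it gently rather than letting it fall. Then take the syringe barrel out of the case and lay it lengthwise in the two V-shaped saddles of the aluminium cradle, centred between its ends, without dropping it. Leave the lid resting open on its stop, the jar where it stands in the case, and the other things alone.

Things in the scene. Friction and masses are not known exactly. Their poses are not given: they have to be found in the camera images.
- case: grey plastic storage case fixed to the worktop, 150 (x) x 210 (y) x 58 mm high without its lid, walls 3 mm, floor 4 mm thick; a 4 mm wide, 30 mm high (above the worktop) partition along its x axis splits it into a left (+y) and a right (-y) compartment, each 144 x 100 mm inside, centres at y = +52 and -52 mm. Origin: centre of the underside; x points from the lid's bar towards the hinge, z up
- lid (a joint): angle of the lid in rad: 0 closed, grows as it opens, 1.85 resting on its stop (leaning back 16 degrees past upright). The lid weighs about 0.25 kg, swings freely, and falls shut or open when let go
- lid_hinge (a point): fixed point on the hinge axis, in the middle of the far rim: 78.5 mm in +x and 58 mm above the origin of the case; the axis runs along the case's y
- lid_handle (a point): centre of the lid's bar, moves with the lid: a round aluminium bar of 10 mm diameter along the case's y, about 94 mm clear between its two arms, standing 36 mm off the lid's free edge; 190.5 mm from the hinge axis and 4.5 mm above it when closed. The lid is a plate 7 mm thick, 152 x 214 mm
- barrel: translucent syringe barrel with an orange tip cap, closed and rigid, 132 mm long, 24 mm diameter, with a flange 34 x 25 mm and 3 mm thick at one end; lies in one of the case's compartments, about along the case's x. Origin: middle of its underside as it lies; its length runs along its own y, flange at +y
- barrel_mid (a point): point on the barrel's axis at half its length, 12.5 mm from its origin; same axes as the barrel
- jar: white screw jar with grey lid, 54 mm diameter, 48 mm high, standing in the case's other compartment; origin at the centre of its underside
- cradle: cradle fixed to the worktop: aluminium base plate 100 (x) x 62 (y) x 8 mm, with two black V-shaped saddles, each 12 mm thick, at x = +36 and -36 mm, open at the top, 46 mm wide and 33 mm high over the worktop; the groove runs along its x. Origin: centre of the underside
- cradle_seat (a point): 29 mm above the cradle's origin: where the middle of the barrel's axis comes to lie; either end of the barrel may point either way
- cup: beige mixing cup, 68 mm diameter, 50 mm high, a bystander; origin at the centre of its underside
- housing: black moulded housing 118 x 58 x 22 mm, a bystander; origin at the centre of its underside
Mind the look-alikes: they are no part of the job. Of the things that look like the cradle, the middle-sized one is meant.

How it is judged:
On the way:
1. the lid rests open on its stop with the barrel still in the case (value of joint lid above 1.78 rad and distance of barrel from where it was at the start of the episode below 0.03 m), for 0.2 s.
At the end, for the whole second after the job is handed in: lid open on its stop (over 1.78 rad); barrel at rest in both saddles, its middle within 15 mm of the cradle's middle along the groove, 5 mm across, 6 mm in height, its axis within 0.1 rad of the groove; the jar upright in the case within 20 mm of its place (value of joint lid above 1.78 rad and x of barrel_mid in the frame of cradle between -0.015 and 0.015 m and y of barrel_mid in the frame of cradle between -0.005 and 0.005 m and z of barrel_mid in the frame of cradle between 0.023 and 0.035 m and angle between the y axis of barrel and the x axis of cradle, either way round below 0.1 rad and linear speed of barrel below 0.02 m/s and distance of jar from where it was at the start of the episode below 0.02 m and angle between jar's own z axis and vertical below 0.1 rad); the robot touches nothing.
It fails at once if the lid falls or is thrown onto its stop (over 1.5 rad/s in the last 0.2 rad) (value of joint lid above 1.65 rad and velocity of joint lid above 1.5 rad/s).
It fails at once if the lid falls shut (closing faster than 2.5 rad/s) (velocity of joint lid below -2.5 rad/s).
It fails at once if the barrel is dropped (falls free of the fingers more than about 30 mm above the saddles) (height (world z) of barrel_mid above 0.06 m and contact force between the fingers and barrel below 0.02 N and linear speed of barrel above 0.3 m/s).
It fails at once if a bystander is pushed more than 20 mm (distance of any of cup, housing from where it was at the start of the episode above 0.02 m or distance of jar from where it was at the start of the episode above 0.04 m).
It also fails if it takes over 58 s, if anything falls off the work surface, if the arm or the gripper's body presses on something with over 40 N, if the wrist force passes 120 N, or if a joint passes its speed limit or range.

## Robot

A 7-joint arm with a two-finger parallel gripper is mounted at the origin on a cart in front of the work surface, level with it; the furniture and walls round the work are solid. World frame = base frame: x ahead of the robot, y to its left, z up, the work surface at z = 0. Lengths are in m, angles in rad, forces in N, time in s.
With the tool pointing down it reaches from about 0.425 to 0.875 m from the base axis. Payload 8.4 kg.
Tool frame: the origin (TCP) lies between the finger pads; the fingertips stand 11 mm ahead of it and the grasp point (between the pads) lies 8 mm behind it (env.finger_overhang is the distance from the TCP to the fingertips, in m); z points along the fingers, y is the line along which they close (so a half turn about z gives the same grasp; the last joint's range is limited). The gripper opens to 85 mm and grips with 20 to 120 N. Pads are 22 mm wide; open, the fingers measure 114 mm over their backs; the gripper's body (76 mm by 85 mm) begins 54 mm behind the grasp point. The pads swing forward as they close: fully open they stand 13 mm farther back than shut.
Start: joints at [-0.099, 0.333, 0.04, 1.465, -0.013, 1.343, -0.059], TCP at [0.65, -0, 0.242] pointing down, gripper open.
Joint ranges: [-2.58, 2.58], [-0.38, 2.09], [-1.3, 1.39], [0.25, 2.4], [-1.5, 4.64], [0.08, 2.09], [-2.65, 2.65]. Speed limits (rad/s): [2.22, 2.22, 2.79, 2.79, 3.14, 3.14, 3.14].

## Interface

Orientations are given as a rotation vector (axis times angle).
In Python, from plant import env, readout, imaging, workorder gives the robot as it stands. Calls block until the motion is done:
- env.move_pose(position, orientation): joint-space move of the TCP to a pose.
- env.move_straight(position, frame=None, rate=0.15, until_force=None): straight line of the TCP; frame=None keeps the orientation; rate is the mean speed in m/s. With until_force (N) it stops when the force on the tool has changed by that much, and returns True; else False.
- env.set_joints(angles): joint-space move.
- env.open_jaws() and env.clamp(strength=None): open the fingers fully, or close them until they stop; strength is the grip in N (None keeps the last).
- env.wait(seconds).
- env.inverse_kinematics(position, orientation): joint angles nearest the present ones, or None.
- readout.read_state(): the state.
- imaging.get_image(name): name is "scene" or "side" or "wrist"; returns the picture (400x640x3 uint8, red, green, blue); there is no depth.
- imaging.calibration(name): a dict with "vertical_fov" (degrees; the focal length in pixels is half the picture's height over the tangent of half this angle, whatever the lens; pixels are square), "cx", "cy" (the principal point, pixels), "extrinsics" (4x4, takes a point from world to camera coordinates); the wrist camera has in their place "hand_eye" (4x4, takes a point from camera to tool coordinates, whose origin is the TCP and whose axes are the flange's). Camera axes: x right, y down, z forward; pixel columns grow to the right and rows downward; lengths in m; the calibration is good to about 2 mm. A picture is of the moment at which its call begins: read the wrist's pose just before it. calibration takes no time and is no camera call.
A pose or a line that the arm cannot do raises env.IKError and nothing moves.
- workorder.hand_in(): hands the job in; it is judged then, once.
The state is a dict: "clock": time; "joint_positions": joint angles; "qvel": joint speeds; "tau": joint torques, N m; "ee_pos": TCP position; "tool_rot": TCP orientation; "force": force on the tool from outside, world axes, zero at the start; "moment": the same for the moment, N m; "finger_gap": finger opening in m; "grip_force": force on a finger pad.
Only numpy, scipy, OpenCV 4.12 (cv2) and the standard library are available. Lean on these libraries where they do the work, as an engineer would, in place of code of your own. Each camera call takes 0.05 s, during which the arm holds its last target. There are 200 camera calls.

## Working session

There is one attempt and no reset: what is moved stays moved. The work goes in short steps, each a Python script; the robot and the scene stay as the last script left them, time stands still between calls to the robot, and variables do not carry over. Pictures are saved under pics/ and viewed, at most 11 in all, crops included, and the job is handed in when it is done.

```bash
ls; mkdir -p pics; python3 - <<'E'
from plant import env, readout, imaging, workorder
import cv2,numpy as np
np.set_printoptions(precision=4,suppress=True)
for n in ["scene","side","wrist"]:
    im=imaging.get_image(n); cv2.imwrite(f"pics/{n}0.png",im[:,:,::-1])
    print(n,imaging.calibration(n))
print(readout.read_state())
E
```

```text
pics
scene {'vertical_fov': 56.858487749745194, 'cx': 320.36495698308164, 'cy': 200.69360102268615, 'extrinsics': array([[-0.663 , -0.7487,  0.0029,  0.518 ],
       [-0.4693,  0.4126, -0.7807,  0.2859],
       [ 0.5833, -0.5189, -0.6248,  0.8185],
       [ 0.    ,  0.    ,  0.    ,  1.    ]])}
side {'vertical_fov': 43.639439233751965, 'cx': 322.32175013380635, 'cy': 201.7708003201644, 'extrinsics': array([[-0.9986,  0.0533, -0.0002,  0.5747],
       [ 0.0184,  0.3418, -0.9396,  0.0112],
       [-0.05  , -0.9383, -0.3423,  1.3862],
       [ 0.    ,  0.    ,  0.    ,  1.    ]])}
wrist {'vertical_fov': 63.69373421975959, 'cx': 321.8320127939704, 'cy': 192.23082762643523, 'hand_eye': array([[-0.0004, -0.9579, -0.2872,  0.0732],
       [ 1.    , -0.    , -0.0012,  0.0009],
       [ 0.0011, -0.2872,  0.9579, -0.1331],
       [ 0.    ,  0.    ,  0.    ,  1.    ]])}
{'clock': 0.15, 'joint_positions': array([-0.0992,  0.3338,  0.0398,  1.466 , -0.0134,  1.3433, -0.0585]), 'qvel': array([ 0.0004, -0.0015,  0.0007, -0.0037,  0.0006,  0.0006,  0.0012]), 'tau': array([  0.0018, -65.9044,   1.3668, -40.5873,   0.017 ,   0.0097,
        -0.0001]), 'ee_pos': array([ 0.6497, -0.    ,  0.2416]), 'tool_rot': array([-2.2208, -2.2208,  0.0015]), 'force': array([-0.4597,  0.0524,  0.196 ]), 'moment': array([-0.037 , -0.0233,  0.0285]), 'grip_force': 0.0, 'finger_gap': 0.08511850921377374}
```

View pics/scene0.png

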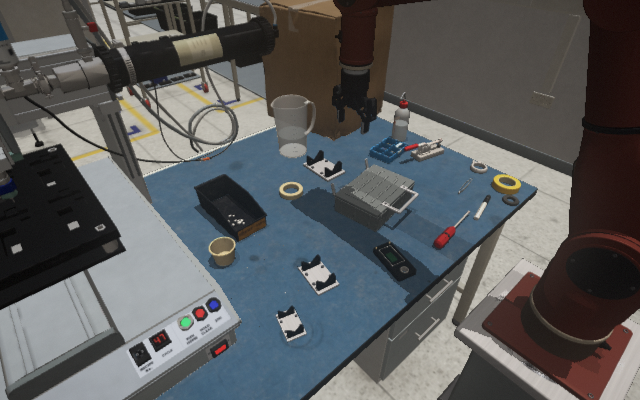

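View pics/side0.png

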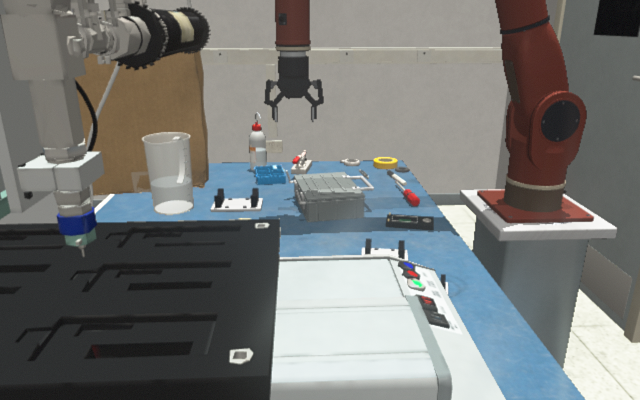

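View pics/wrist0.png

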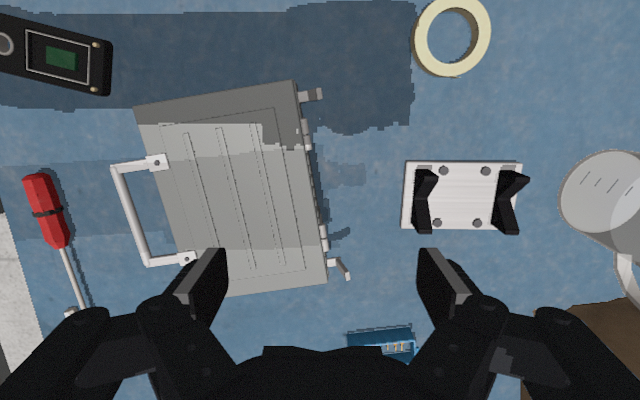

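Scene: look-alike cradles are at (323,165), (318,275) and (290,323). The case is at (375,195) with its bar at (403,203). The cup is at (222,250) and the housing may be (230,205). In the wrist view, the bar runs from (115,168) to (148,265), the lid corners are about (135,107), (295,80) and (327,283), and the far cradle is at (465,195). Next I'll measure the plates to tell which is middle-sized.

```bash
cat > h.py <<'E'
from plant import env, readout, imaging, workorder
import cv2,numpy as np
from scipy.spatial.transform import Rotation as R
np.set_printoptions(precision=4,suppress=True)
def cam(name,st=None):
    c=imaging.calibration(name); f=200/np.tan(np.radians(c['vertical_fov']/2))
    if name=='wrist':
        T=np.eye(4);T[:3,:3]=R.from_rotvec(st['tool_rot']).as_matrix();T[:3,3]=st['ee_pos'];M=T@c['hand_eye']
    else: M=np.linalg.inv(c['extrinsics'])
    return f,c['cx'],c['cy'],M
def ray(C,px,z):
    f,cx,cy,M=C; px=np.atleast_2d(np.array(px,float))
    d=np.c_[(px[:,0]-cx)/f,(px[:,1]-cy)/f,np.ones(len(px))]@M[:3,:3].T; o=M[:3,3]
    return o+d*((z-o[2])/d[:,2])[:,None]
def proj(C,P):
    f,cx,cy,M=C; p=(np.atleast_2d(P)-M[:3,3])@M[:3,:3]
    return np.c_[p[:,0]/p[:,2]*f+cx,p[:,1]/p[:,2]*f+cy]
def snap(name,file=None):
    st=readout.read_state(); im=imaging.get_image(name)
    if file: cv2.imwrite('pics/'+file,im[:,:,::-1])
    return im,cam(name,st)
E
python3 - <<'E'
from h import *
st=readout.read_state()
S=cam('scene');im=cv2.imread('pics/scene0.png')
hsv=cv2.cvtColor(im,cv2.COLOR_BGR2HSV)
# plates: not-blue inside window
for w in [(295,140,350,190),(290,250,345,300),(270,300,312,348)]:
    x0,y0,x1,y1=w; sub=hsv[y0:y1,x0:x1]
    m=((sub[...,1]<50)&(sub[...,2]>140)).astype(np.uint8)
    m=cv2.morphologyEx(m,cv2.MORPH_CLOSE,np.ones((9,9)))
    c=max(cv2.findContours(m,0,2)[0],key=cv2.contourArea).reshape(-1,2)+[x0,y0]
    P=ray(S,c,0.008)[:,:2]; r=cv2.minAreaRect((P*1000).astype(np.float32)); print(w,r)
W=cam('wrist',st)
print('bar',ray(W,[(115,168),(148,265)],.0625))
print('lid',ray(W,[(135,107),(295,80),(327,283)],.065))
print('cr1',ray(W,[(405,160),(522,162),(402,230)],.008))
b=cv2.resize(im[240:350,260:360],None,fx=5,fy=5); cv2.imwrite('pics/c1.png',b)
E
```

```text
(295, 140, 350, 190) ((889.202880859375, -48.666107177734375), (88.78227996826172, 287.2484130859375), 86.21939086914062)
(290, 250, 345, 300) ((457.3023376464844, 294.7488708496094), (61.3851318359375, 98.7974853515625), 80.02175903320312)
(270, 300, 312, 348) ((394.890625, 431.2164306640625), (45.249576568603516, 72.83499908447266), 74.39127349853516)
bar [[ 0.4449  0.0046  0.0625]
 [ 0.4609 -0.1031  0.0625]]
lid [[ 0.4759  0.0632  0.065 ]
 [ 0.6256  0.0869  0.065 ]
 [ 0.6556 -0.1236  0.065 ]]
cr1 [[ 0.7458  0.0021  0.008 ]
 [ 0.881  -0.0002  0.008 ]
 [ 0.7485 -0.0853  0.008 ]]
```

View pics/c1.png

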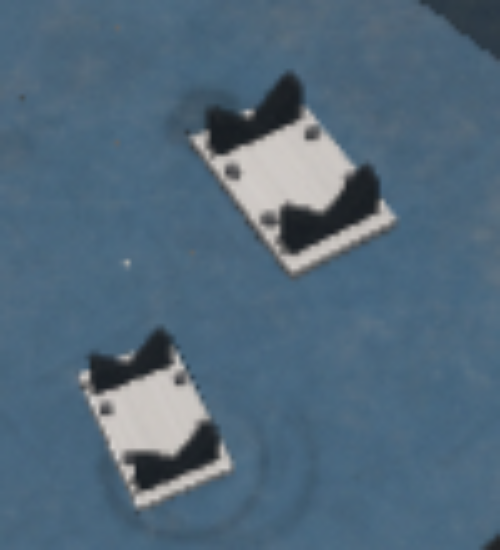

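The cradle is the plate at (318,275): it measures 99×61 mm, against 73 mm and about 135 mm for the others. Its centre is near (0.457, 0.295). Next I'll check that the arm can follow the lid swing.

```bash
cat >> h.py <<'E'
yaw=0.147; X=np.array([np.cos(yaw),np.sin(yaw),0]);Y=np.array([-np.sin(yaw),np.cos(yaw),0]);Z=np.array([0,0,1.])
H=np.array([0.641,-0.0205,0.058])
def frame(tau):
    z=np.cos(tau)*X-np.sin(tau)*Z; x=Y; return np.c_[x,np.cross(z,x),z]
def bar(phi,dy=0.015):
    p0=np.arctan2(.0045,.1905)
    return H-.19055*np.cos(phi+p0)*X+.19055*np.sin(phi+p0)*Z+dy*Y
def tcp(phi,tau,ahead=.003):
    F=frame(tau); return bar(phi)+ahead*F[:,2], R.from_matrix(F).as_rotvec()
E
python3 - <<'E'
from h import *
C=cam('wrist',readout.read_state()); print('sd',ray(C,[(45,185),(62,235)],.01))
for t0 in (45,52,60,70):
    p,o=tcp(0,np.radians(t0)); F=frame(np.radians(t0))
    print(t0,env.inverse_kinematics(p,o),env.inverse_kinematics(p-.08*F[:,2],o))
for t1 in (70,80,90):
    p,o=tcp(1.86,np.radians(t1)); print(t1,env.inverse_kinematics(p,o),env.inverse_kinematics(tcp(.9,np.radians(t1-15))[0],o))
E
```

```text
sd [[ 0.3239 -0.0274  0.01  ]
 [ 0.3291 -0.0913  0.01  ]]
45 None None
52 None None
60 None None
70 [-0.0406 -0.0766  0.0588  2.3949 -0.1125  0.4811  0.2566] [-0.0397 -0.2765  0.0646  2.3661 -0.0632  0.7082  0.2134]
70 [-0.0574  0.2067  0.0066  1.6805 -0.0432  0.9073  0.1164] [-0.0528 -0.1216  0.0385  2.084  -0.0551  0.8337  0.1632]
80 [-0.0714  0.3129  0.0137  1.5146 -0.0215  1.1403  0.0956] [-0.0488 -0.0109  0.0203  1.9477 -0.0237  1.0315  0.1289]
90 [-0.0848  0.4326  0.0237  1.3414 -0.0102  1.3677  0.0858] [-0.0579  0.1069  0.0171  1.8133 -0.0019  1.2214  0.1067]
```

```bash
python3 - <<'E'
from h import *
t=np.radians(72); p,o=tcp(0,t,-.002); F=frame(t)
n=12; bad=[i for i in range(n+1) if env.inverse_kinematics(*tcp(1.84*i/n,t+(np.radians(88)-t)*i/n,-.002)) is None]; print('bad',bad)
env.move_pose(p-.07*F[:,2],o)
im,C=snap('wrist','w1.png')
hit=env.move_straight(p,rate=.08,until_force=8); print(hit)
s=readout.read_state(); print(s['clock'],s['ee_pos']-p,s['force'])
if not hit:
    env.clamp(25); s=readout.read_state(); print(s['clock'],s['finger_gap'],s['grip_force'],s['force'],s['ee_pos']-p)
snap('wrist','w2.png')
E
```

```text
bad []
False
2.2167 [ 0.0002 -0.      0.0004] [-0.0768  0.2935  0.579 ]
2.8917 0.008804225058609838 25.850646793842316 [ 4.4304  1.7714 -1.5869] [0.0011 0.0001 0.0007]
```

View pics/w2.png

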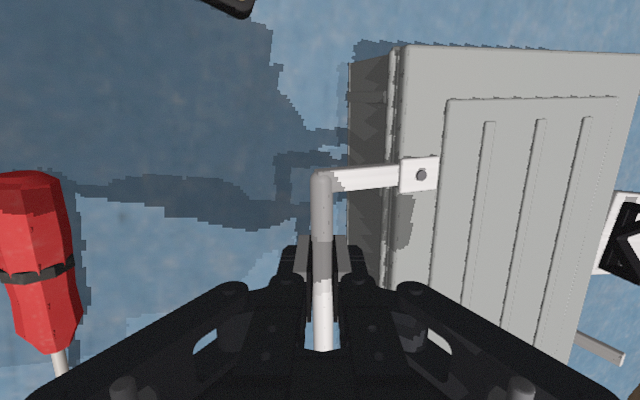

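The pads have gripped the bar at (320,260), with a 9 mm gap. Now I'll swing the lid over.

```bash
python3 - <<'E'
from h import *
t0,t1=np.radians(72),np.radians(88); n=12
for i in range(1,n+1):
    a=i/n; p,o=tcp(1.84*a,t0+(t1-t0)*a,-.002)
    env.move_straight(p,frame=o,rate=.10 if i<n-1 else .05)
    s=readout.read_state(); print(i,s['clock'],s['finger_gap'],s['force'])
    if np.linalg.norm(s['force'])>35: print('STOP');break
snap('scene','s2.png')
E
```

```text
1 3.3833 0.008628706134011083 [ 8.2207  1.98   -3.5536]
2 3.825 0.008624843197214157 [ 8.342   1.1444 -3.929 ]
3 4.2667 0.008679827098492182 [ 4.5276  1.2684 -4.4143]
4 4.7083 0.009028806775058372 [-5.2419  0.8246  1.4522]
5 5.15 0.008760540540704376 [-10.7847   2.0478   7.8217]
6 5.5917 0.008654802996789824 [-8.9195  2.5016 10.5575]
7 6.0333 0.008741818933399304 [-6.7916  4.2868  9.2325]
8 6.475 0.008651948587595666 [-4.9392  4.3164  8.9824]
9 6.9167 0.00847170455807741 [-3.2069  5.2207  5.8331]
10 7.3583 0.008904931078701763 [-2.4606  6.4372  4.8301]
11 8.0917 0.008782298986313124 [-2.3092  6.9144  3.0854]
12 8.825 0.008719686893405479 [-1.424   6.1489  2.0524]
```

View pics/s2.png

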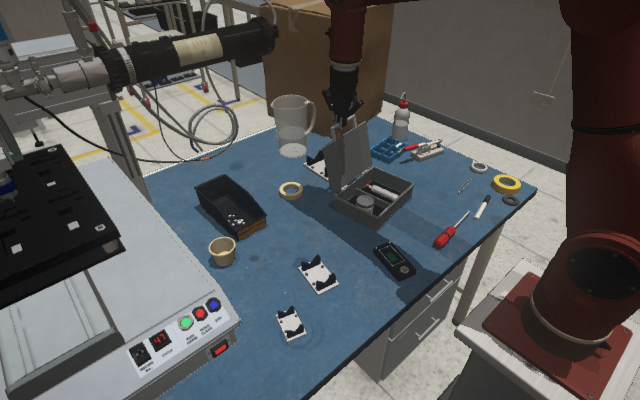

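The lid is over and still held. The barrel lies at (378,190) in the right compartment and the jar is at (365,203). Now I'll ease the lid onto its stop, release it and look down into the case.

```bash
cat >> h.py <<'E'
def down(x_t): 
    z=-Z; return np.c_[x_t,np.cross(z,x_t),z]
E
python3 - <<'E'
from h import *
p,o=tcp(1.88,np.radians(88),-.002)
print(env.move_straight(p,frame=o,rate=.03,until_force=6)); s=readout.read_state();print(s['force'],s['ee_pos']-p)
env.open_jaws(); env.wait(.1)
e=readout.read_state()['ee_pos']
env.move_straight(e+[0,0,.05],rate=.12)
e=readout.read_state()['ee_pos']
F=down(-X); o=R.from_matrix(F).as_rotvec()
v=H-.085*X-.03*Y; v[2]=.24
env.move_straight(e-.09*X+[0,0,.01],rate=.2)
q=env.inverse_kinematics(v,o); print(q)
env.move_pose(v,o); env.wait(.2)
im,C=snap('wrist','w3.png'); s=readout.read_state(); print(s['clock'],s['ee_pos'],s['force'])
E
```

```text
True
[-3.4322  0.1756  6.8317] [-0.0043  0.0016  0.0003]
[ 0.0878  0.1658 -0.0625  1.6774  0.0107  1.2987  1.7411]
12.8167 [ 0.5614 -0.0625  0.2401] [-0.5764  1.0053  0.5299]
```

View pics/w3.png

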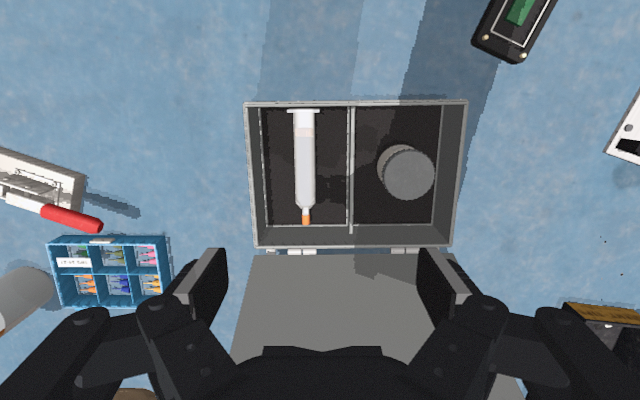

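Looking down, the image top is toward the robot and left is −y. The barrel runs from its flange at (303,109) to the orange cap at (306,224). The partition is at x=350, the jar is at (408,172), and the rim corners are (246,103), (467,101), (452,246), (254,247).

```bash
python3 - <<'E'
from h import *
im=cv2.imread('pics/w3.png'); 
s=readout.read_state(); C=cam('wrist',s)
hsv=cv2.cvtColor(im,cv2.COLOR_BGR2HSV)
m=np.zeros((400,640),np.uint8); sub=hsv[104:232,268:344]
m[104:232,268:344]=((sub[...,2]>120))*255
cs,_=cv2.findContours(m,0,2); c=max(cs,key=cv2.contourArea).reshape(-1,2)
print('bbox',cv2.boundingRect(c))
mm=np.zeros_like(m); cv2.drawContours(mm,[c],0,255,-1)
for r in (110,125,140,160,180,195,205,215,222):
    x=np.where(mm[r]>0)[0]; print(r,(x.min(),x.max()) if len(x) else None,end=' ')
a=ray(C,[((np.where(mm[r]>0)[0].min()+np.where(mm[r]>0)[0].max())/2,r) for r in (130,145,160,175,190)],.0165)
d=np.polyfit(a@X,a@Y,1); print('\nslope of barrel in case frame',d[0])
ends=ray(C,[(303.5,109),(306,225)],.0165); print('ends',ends,np.linalg.norm(ends[0]-ends[1]))
rim=ray(C,[(246,103),(467,101),(452,246),(254,247)],.058); print('rim',rim, rim.mean(0))
print('case ctr pred',H-.0785*X)
def loc(P): 
    P=np.atleast_2d(P)-rim.mean(0); return np.c_[P@X,P@Y]
print('rim yaw',np.arctan2(*( (rim[1]-rim[0])[[0,1]]*[-1,1])), np.arctan2(*(rim[3]-rim[0])[[1,0]]))
print('loc barrel',loc(ends),'axis',loc(a)[[0,-1]])
print('jar',loc(ray(C,[(408,172)],.048)))
print('part',loc(ray(C,[(350,110),(351,230)],.03)))
E
```

```text
bbox (273, 109, 71, 118)
110 (np.int64(287), np.int64(319)) 125 (np.int64(293), np.int64(313)) 140 (np.int64(294), np.int64(313)) 160 (np.int64(294), np.int64(314)) 180 (np.int64(295), np.int64(314)) 195 (np.int64(295), np.int64(314)) 205 (np.int64(298), np.int64(312)) 215 (np.int64(302), np.int64(309)) 222 (np.int64(302), np.int64(309)) 
slope of barrel in case frame 0.006298160136257912
ends [[ 0.5061 -0.0904  0.0165]
 [ 0.6387 -0.0701  0.0165]] 0.13408314777441227
rim [[ 0.5067 -0.1428  0.058 ]
 [ 0.4745  0.063   0.058 ]
 [ 0.6226  0.0882  0.058 ]
 [ 0.6548 -0.1225  0.058 ]] [ 0.5647 -0.0285  0.058 ]
case ctr pred [ 0.5633 -0.032   0.058 ]
rim yaw 0.15516045925373317 0.13639670283831504
loc barrel [[-0.0669 -0.0527]
 [ 0.0671 -0.052 ]] axis [[-0.0447 -0.0536]
 [ 0.0236 -0.0531]]
jar [[-0.0049  0.0561]]
part [[-0.0664 -0.0039]
 [ 0.0678  0.0006]]
```

The barrel sits mid-compartment. The open fingers (114 mm) won't fit across the 100 mm compartment. I'll go in yawed 48°, clamp softly, turn the tool back square while clamped so the pads align on the barrel, then firm up the grip.

```bash
cat >> h.py <<'E'
def yawed(a):  # a: world yaw of the closing line's normal (-x_t)
    return R.from_matrix(down(-np.array([np.cos(a),np.sin(a),0]))).as_rotvec()
E
python3 - <<'E'
from h import *
B=np.array([.5724,-.0802,0]); g=B+[0,0,.018]; a0=.152; psi=np.radians(48)
print([env.inverse_kinematics(g,yawed(a0-k*psi)) is not None for k in (1,.5,0)])
env.move_pose(B+[0,0,.12],yawed(a0-psi))
hit=env.move_straight(g,rate=.08,until_force=8); s=readout.read_state(); print(hit,s['clock'],s['ee_pos'],s['force'])
if not hit:
    env.clamp(20)
    s=readout.read_state(); print(s['finger_gap'],s['grip_force'],s['force'],s['moment'])
    for k in (.8,.6,.4,.2,.05):
        env.move_straight(g,frame=yawed(a0-k*psi),rate=.05)
        s=readout.read_state(); print(k,s['clock'],s['finger_gap'],s['grip_force'],s['force'],s['moment'])
snap('wrist','w4.png')
E
```

```text
[True, True, True]
False 15.0167 [ 0.5728 -0.0803  0.0186] [0.5475 0.5916 0.3489]
0.028371744049261297 18.294925200752914 [-1.2196 -1.5896  4.6936] [-0.444   0.2887  0.3567]
0.8 15.9083 0.02350783823644424 25.220427353633568 [-2.1075 -2.6316  5.1643] [-0.5516  0.5531  0.4054]
0.6 16.225 0.022359784314973746 20.052879934228258 [-0.4203 -0.9326  3.4904] [-0.1941  0.0982  0.0556]
0.4 16.5417 0.021885214724189535 20.129661678074626 [ 0.4442 -0.3749  4.1884] [-0.0628 -0.0217  0.1088]
0.2 16.8583 0.022145687609282382 20.196551490735146 [ 0.0836 -0.6671  5.0114] [-0.1342 -0.0673  0.1572]
0.05 17.1333 0.022005522531435843 20.24070383340586 [-0.3045  0.1907  5.2634] [-0.0532 -0.1758  0.0971]
```

View pics/w4.png

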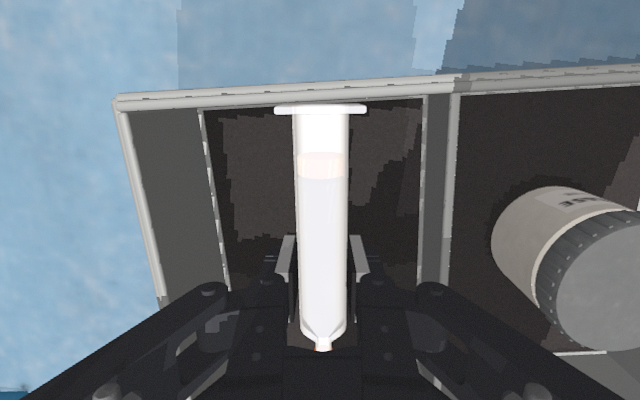

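The barrel is held squarely between the pads, with its flange end at row ~104 and the jar untouched. I'll lift it and view the cradle from beside it.

```bash
python3 - <<'E'
from h import *
s=readout.read_state(); C=cam('wrist',s); F=R.from_rotvec(s['tool_rot']).as_matrix()
for px in [(320,104),(320,107)]: print('flange rel tcp (tool x,y)',((ray(C,px,.0165)[0]-s['ee_pos'])@F)[:2], ((ray(C,px,.029)[0]-s['ee_pos'])@F)[:2])
env.clamp(45); env.wait(.1)
e=readout.read_state()['ee_pos']
env.move_straight(e+[0,0,.05],rate=.08); env.move_straight(e+[0,0,.19],rate=.15)
s=readout.read_state(); print(s['clock'],s['finger_gap'],s['grip_force'],s['force'])
a=-.175; v=np.array([.457,.295-.095,.21]); print(env.inverse_kinematics(v,yawed(a)),env.inverse_kinematics(np.array([.457,.295,.04]),yawed(a)))
env.move_pose(v,yawed(a)); env.wait(.2)
snap('wrist','w5.png'); s=readout.read_state(); print(s['clock'],s['finger_gap'],s['ee_pos'])
E
```

```text
flange rel tcp (tool x,y) [ 0.0693 -0.0008] [ 0.0696 -0.0008]
flange rel tcp (tool x,y) [ 0.0681 -0.0009] [ 0.0685 -0.0008]
19.3583 0.021480040248165553 44.20757945626974 [ 0.1736  0.8936 -0.3039]
[-0.1584  0.0678 -0.3561  1.853   0.0251  1.2252  0.8735] [-0.2903  0.3541 -0.4228  1.915   0.1812  0.9095  0.5941]
20.7667 0.021380383967407622 [0.4575 0.1992 0.2099]
```

View pics/w5.png

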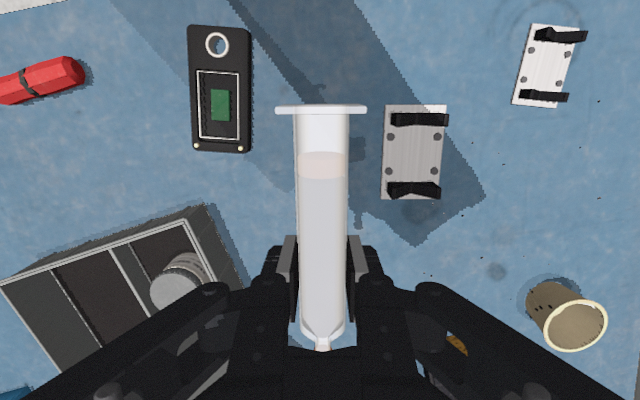

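The cradle plate is at about (385,104)–(446,105)–(441,199)–(381,199), with bolt holes at (390,136), (437,136), (388,171) and (434,171). The housing (220,88) and cup (570,320) are clear of the way.

```bash
python3 - <<'E'
from h import *
im=cv2.imread('pics/w5.png'); C=cam('wrist',readout.read_state())
hsv=cv2.cvtColor(im,cv2.COLOR_BGR2HSV); x0,y0,x1,y1=370,90,465,212
sub=hsv[y0:y1,x0:x1]; m=((sub[...,1]<60)&(sub[...,2]>75)).astype(np.uint8)
m=cv2.morphologyEx(m,cv2.MORPH_OPEN,np.ones((3,3)))
pts=np.argwhere(m)[:,::-1]+[x0,y0]
n,l,st,_=cv2.connectedComponentsWithStats(m); print(st[1:])
for nm,q in (('plate',pts),):
    h=cv2.convexHull(pts.astype(np.float32)).reshape(-1,2)
    r=cv2.minAreaRect((ray(C,h,.008)[:,:2]*1000).astype(np.float32)); print(r)
    print(cv2.boxPoints(cv2.minAreaRect(h)))
hole=ray(C,[(390,136),(437,136),(388,171),(434,171)],.008); print(hole.mean(0),np.arctan2(*(hole[2]-hole[0])[[1,0]]),np.arctan2(*(hole[3]-hole[1])[[1,0]]))
cor=ray(C,[(385,104),(446,105),(441,199),(381,199)],.008); print(cor.mean(0),np.linalg.norm(np.diff(cor,axis=0),axis=1),[np.arctan2(*(d)[[1,0]]) for d in (cor[3]-cor[0],cor[2]-cor[1])])
# saddle black: bounding (tops at z .033)
bl=(hsv[90:212,375:460,2]<45).astype(np.uint8); n,l,st,ce=cv2.connectedComponentsWithStats(bl)
for i in range(1,n):
    if st[i,4]>150: print('saddle',st[i]+[375,90,0,0,0])
E
```

```text
[[  10   14   67   96 4224]
 [  29  103   32    7  154]]
((459.81268310546875, 294.5745544433594), (63.869747161865234, 100.33882904052734), 80.01260375976562)
[[378.9561 198.9003]
 [383.7336 100.9626]
 [446.3893 104.019 ]
 [441.6118 201.9567]]
[0.4602 0.2952 0.008 ] -0.17376992900731297 -0.1606990176907114
[0.4604 0.2962 0.008 ] [0.0614 0.0994 0.0656] [np.float64(-0.1642647697720282), np.float64(-0.12140831117541757)]
saddle [391 113  57  13 655]
saddle [387 182  54  17 714]
```

```bash
python3 - <<'E'
from h import *
a=-.173; c=np.array([.4594,.2950,0]); u=np.array([np.cos(a),np.sin(a),0]); t=c+.0027*u
env.move_pose(t+[0,0,.12],yawed(a)); env.move_straight(t+[0,0,.045],rate=.1); env.wait(.2)
hit=env.move_straight(t+[0,0,.0285],rate=.02,until_force=5); s=readout.read_state()
print(hit,s['clock'],s['ee_pos']-t,s['force'],s['moment'],s['finger_gap'])
snap('wrist','w6.png')
E
```

```text
True 23.125 [-0.0001 -0.0004  0.0308] [-1.0352 -0.5721  5.3295] [-0.1016  0.0337 -0.0227] 0.021189312829604342
```

View pics/w6.png

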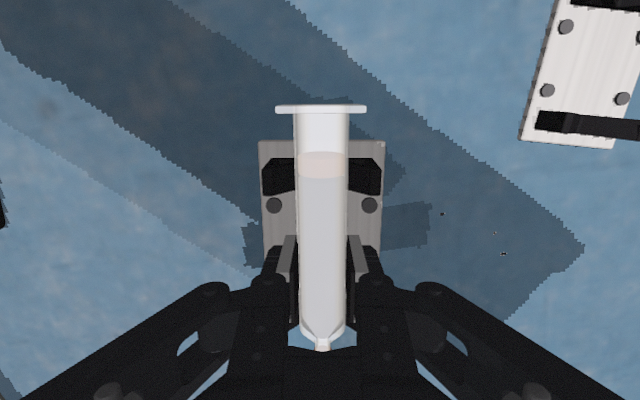

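Contact came at the predicted height, and the barrel is centred across the saddle (columns 263–384 against 295–350). Now I'll release and retreat.

```bash
python3 - <<'E'
from h import *
C=cam('wrist',readout.read_state()); u=np.array([np.cos(-.173),np.sin(-.173),0])
print('flange->plate edge (want ~.016)',(ray(C,(321,141),.008)[0]-ray(C,(321,104),.029)[0])@u)
env.open_jaws(); env.wait(.2)
e=readout.read_state()['ee_pos']; env.move_straight(e+[0,0,.15],rate=.1); 
e=readout.read_state()['ee_pos']; env.move_straight(e+[.06,-.10,.03],rate=.2); env.wait(.3)
im,_=snap('scene'); w,_=snap('wrist')
cv2.imwrite('pics/f.png',np.vstack([cv2.resize(im[100:320,160:460],(600,440))[:, :],cv2.resize(w,(600,160*600//600*0+375))])[:, :, ::-1][:600] if 0 else np.hstack([cv2.resize(im[90:320,200:460],(390,345)),cv2.resize(w,(400,250)).repeat(1,0) if 0 else cv2.copyMakeBorder(cv2.resize(w,(400,250)),0,95,0,0,0)])[:,:,::-1])
print(readout.read_state()['clock'])
E
```

```text
flange->plate edge (want ~.016) 0.017712740789130148
26.8167
```

View pics/f.png

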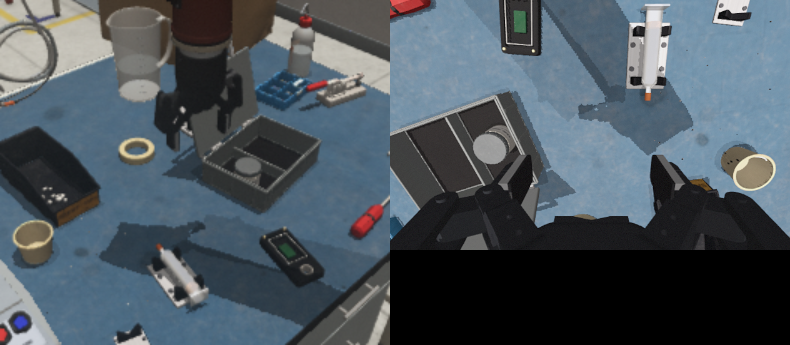

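The barrel lies in both saddles, at (178,275) in the left crop and (650,50) in the right. The lid is open, the jar stands in the case, and the gripper is clear of everything.

```bash
python3 -c "
from h import *
print(workorder.hand_in())"
```

```text
the job is handed in; nothing more can be done
None
```

The job is handed in, though no verdict came back: in the last pictures the lid is open on its stop, the barrel lies in both saddles about 2 mm off centre, the jar is in its place, and the clock was at about 27 s.

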